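# Open the topping caddy and load the sugar dredger

## Robot

A 6-joint arm with a two-finger parallel gripper is mounted at the origin on the work surface. World frame = base frame: x ahead of the robot, y to its left, z up, the work surface at z = 0. Lengths are in mm, angles in rad, forces in N, time in s.
With the tool pointing down it reaches from about 250 to 725 mm from the base axis. Payload 4 kg.
Tool frame: the origin (TCP) lies midway between the tips of the shut fingers; the grasp point (between the pads) lies 19 mm behind it (ctrl.grip_depth is the distance from the TCP to the grasp point, in mm); z points along the fingers, x is the direction in which the jaws open and shut, and the axes are right-handed (so a half turn about z gives the same grasp; the last joint's range is limited). The gripper opens to 85 mm and grips with 20 to 120 N. Pads are 22 mm wide; open, the fingers measure 114 mm over their backs; the gripper's body (76 mm by 85 mm) begins 54 mm behind the grasp point. The pads swing forward as they close: fully open they stand 13 mm farther back than shut.
Start: joints at [1.142, 0.241, 0.005, 1.335, 0, 1.571], TCP at [207.888, 454.733, 210.206] pointing down, gripper open.
Joint ranges: [-2.72, 2.72], [-1.05, 1.87], [-1.09, 1.28], [-1.99, 2.15], [-1.42, 1.44], [-3.14, 3.14]. Speed limits (rad/s): [2.79, 2.79, 3.14, 3.14, 3.14, 3.14].

## Interface

Orientations are given as a unit quaternion [w, x, y, z].
In Python, from rig import status, cams, ctrl, nets gives the robot as it stands.
- The arm moves only by the tool servo_tool, never from a script. Its argument "rows" is a list of rows, each a list of 2 entries, a list of its own where there are three numbers: the shift along the tool's x, y, z in cm, then the turn about the tool's z in rad. In form: [[[dx, dy, dz], yaw], ...]. A call has exactly 5 rows; each row shifts and turns the commanded pose from where the row before left it, along the tool's axes as they then stand; what a row does not reach is not made up. A row lasts 1/8 s, in which the tool goes at most 62.5 mm and 10.7 degrees, less where a joint would pass 70% of its speed; a pose out of reach is approached as far as the arm can. A call is refused whole if a number of a shift passes 6.25 or a number of a turn 0.188, either way. A call with a gripper value outside its range is refused whole. "gripper" is the closure, from 0 (fully open) to 1 (shut), set as the call begins (left out, the last holds). The fingers move at their own pace and stop on an object; "force" is the grip in N (left out, the last holds). Time passes only in rows, so rows that do not move let the fingers close, or fill a call up. It gives the time, the measured TCP pose, the force and the opening at its end, in the units of the state.
- status.read_state(): the state, without advancing time (a new reading comes with each control period).
- cams.snapshot(name): name is "side" or "top"; returns a dict with "image" (384x512x3 uint8, blue, green, red), "K" (3x3 intrinsics, pixels), "R" (3x3) and "t" (3): a world point X has camera coordinates R X + t. Camera axes: x right, y down, z forward; pixel columns grow to the right and rows downward; lengths in mm; the calibration is good to about 2 mm. A picture is of the moment at which its call begins. There is no depth.
- ctrl.close_job(): hands the job in, once; it reports no verdict.
Trained networks look in the newest picture that a camera, given by its name, has taken for a name from the list of things; names that differ only in an ending like _2 or _b are one class to them, and where a whole thing is asked for, a point or a joint stands for the part that bears it (a point fixed in the world has none). Each returns a list of dicts, best first, with "conf" (0 to 1); they miss things now and then, are a little off and sometimes report something else, mostly with a low value. They report only what shows in the picture. A call takes as long as a camera call. They do not tell look-alikes from the thing itself.
- nets.recognise(camera, name): "bbox" ([left, top, width, height] as shares, 0 to 1, of the picture: columns of its width, rows of its height, round what is visible of it).
The state is a dict: "clock": time; "joints": joint angles; "joint_vel": joint speeds; "joint_efforts": joint torques, N m; "ee_pos": TCP position; "tcp_rot": TCP orientation; "force": force on the tool from outside, world axes, zero at the start; "moment": the same for the moment, N m; "grip_width": finger opening in mm.
Only numpy, scipy, OpenCV 4.12 (cv2) and the standard library are available. Lean on these libraries where they do the work, as an engineer would, in place of code of your own. Each camera call takes 0.05 s, during which the arm holds its last target. There are 200 camera calls.

## Task

Get the topping caddy ready: swing its hinged lid up past its balance point and walk it back gently until it leans on its stops and stays open by itself, never letting it drop and never forcing it. Then set the wide sugar dredger upright into the caddy's one empty well, gently and right down onto the well's floor, and leave the lid standing open and everything else undisturbed.

Things in the scene. Friction and masses are not known exactly. Their poses are not given: they have to be found in the camera images.
- caddy: Topping caddy, fixed to the bench: a steel sheet box 150 mm deep (x) by 370 mm wide (y) by 130 mm high, walls 4 mm. Origin at the centre of its underside; its front (-x) faces roughly the robot. Inside, a plate whose top is 72 mm above the bench has three round wells side by side along y. All is steel.
- lid_hinge (a point): Middle of the lid's hinge line, which runs along the caddy's y axis, 14 mm behind the caddy's back wall and 133 mm above the bench.
- lid_handle (a point): Middle of the lid's handle bar: a round steel bar 12 mm thick, 130 mm long, parallel to the hinge line, on a leg at each end, 38 mm in front of the lid's front edge. It lies 204 mm from the hinge; with the lid closed it is level with the lid, 137 mm above the bench, and the space under it is free. It moves with the lid.
- lid (a joint): Lid hinge angle in rad: 0 closed, growing as the front goes up and back. The lid is a steel sheet, 0.75 kg give or take a quarter, reaching 166 mm from the hinge, which is nearly free. Below its balance point at about 1.55 rad it falls shut, above it falls back. To let it fall freely over about 0.025 rad, back onto its stops or shut (faster than 1 rad/s), is a slam.
- well0 (a point): Centre of the floor of the caddy's left well (caddy +y), 20 mm above the bench. The well's mouth is a round hole of 69.5 mm diameter, slightly chamfered, in the plate 52 mm above this floor. Wells are 108 mm apart.
- well1 (a point): The same for the middle well.
- well2 (a point): The same for the right well (caddy -y).
- dredger: Sugar dredger, closed: a plain metal cylinder 64 mm in diameter and 92 mm high, its perforated slightly domed cap reaching 104 mm; 0.3 kg. Origin at the centre of its underside, z up its axis. Stands on the bench to the right of the caddy.
- shaker: Slim steel shaker, 44 mm in diameter and 128 mm tall, origin at the centre of its underside. Stands on the bench near the dredger, in front of it or behind it; to be left alone.
- canister_a: Steel canister 67 mm in diameter and 101 mm tall with a small knob, standing in one of the wells; origin at the centre of its underside. To be left alone.
- canister_b: The same; it stands in another well.
- scraper: Bench scraper lying on the bench in front of the caddy: a steel blade 85 by 120 mm with a wooden grip 24 mm thick. To be left alone.
- brush: Pastry brush 220 mm long lying on the bench at the right. To be left alone.
- timer: White kitchen timer 35 by 70 by 70 mm at the left. To be left alone.
- jug: Aluminium measuring jug 100 mm in diameter, 120 mm high, at the left. To be left alone.
- stops: Strip fixed on the caddy's back, 36 mm under the hinge, origin at its middle. It carries two rubber-tipped stop screws that catch tails on the opened lid. They are screwed in or out anew each time, so the lid comes to rest anywhere from 1.64 to 1.94 rad: not measured, to be felt. Firm: about 3 N per mm at the handle; over 50 N on them (9 N at the handle) strains the hinge.
There are look-alikes about, which are no part of the job. Leave any orange look-alike of the dredger alone.

How it is judged (in metres and radians):
On the way:
1. the lid leans open on its stops by itself, at rest and untouched (value of joint lid above 1.6 rad and velocity of joint lid between -0.05 and 0.05 rad/s and contact force between the fingers and lid below 0.1 N), for 0.3 s.
At the end, for the whole second after the job is handed in: The lid leans open on its stops (hinge beyond 1.6 rad), and the dredger stands released, at rest and upright (within 0.08 rad) in the empty well, its underside within 5 mm of the centre of the well's floor (value of joint lid above 1.6 rad and (distance between dredger and well0 below 0.005 m or distance between dredger and well1 below 0.005 m or distance between dredger and well2 below 0.005 m) and angle between dredger's own z axis and vertical below 0.08 rad and linear speed of dredger below 0.02 m/s and contact force between the fingers and dredger below 0.1 N); the robot touches nothing.
It fails at once if the lid was forced against its stops (more than 50 N on them, 9 N at the handle) (contact force between lid and stops above 50 N).
It fails at once if the lid was let drop: it fell back towards its stops, or fell shut, faster than 1 rad/s ((value of joint lid above 1.6 rad and velocity of joint lid above 1 rad/s) or velocity of joint lid below -1 rad/s).
It fails at once if the dredger was dropped or rammed into the caddy (more than 40 N) (contact force between dredger and caddy above 40 N).
It fails at once if a canister was lifted or pushed about (distance of any of canister_a, canister_b from where it was at the start of the episode above 0.015 m).
It fails at once if a bystander was disturbed (distance of any of shaker, scraper, brush, timer, jug from where it was at the start of the episode above 0.02 m).
It also fails if it takes over 72 s, if anything falls off the work surface, if the arm or the gripper's body presses on something with over 40 N, if the wrist force passes 120 N, or if a joint passes its speed limit or range.

## Working session

There is one attempt and no reset: what is moved stays moved. The work goes in short steps, Python scripts to look and compute and a tool call to move; the robot and the scene stay as the last step left them, time stands still between calls to the robot, and variables do not carry over. Pictures are saved under pics/ and viewed, about 8 in all and at most 12, crops included, and the job is handed in when it is done.

Besides the shell and the picture viewer there is one more tool, called after "Request:" in YAML: its name, and indented under it one key for each argument. servo_tool: Moves the arm, as the interface text tells. Its arguments: {"type":"object","properties":{"rows":{"type":"array","items":{"type":"array"}},"gripper":{"type":"number"},"force":{"type":"number"}},"required":["rows"]}

```bash
mkdir -p pics; ls
python3 - <<'E'
from rig import status,cams,ctrl,nets
import cv2,numpy as np,json
s=status.read_state();print(s['ee_pos'],s['tcp_rot'],s['clock'],s['grip_width'],ctrl.grip_depth)
for c in ['top','side']:
    d=cams.snapshot(c);cv2.imwrite(f'pics/{c}0.png',d['image'])
    np.savez(f'{c}.npz',K=d['K'],R=d['R'],t=d['t'])
    print(c,d['K'].tolist(),(-d['R'].T@d['t']).tolist(),d['R'].round(3).tolist())
    for n in ['caddy','lid','lid_handle','dredger','shaker','canister_a','scraper','brush','timer','jug']:
        print(n,[(round(r['conf'],2),[round(a*b) for a,b in zip(r['bbox'],(512,384,512,384))]) for r in nets.recognise(c,n)][:4])
a=cv2.imread('pics/top0.png');b=cv2.imread('pics/side0.png')
E
```

```text
pics
[207.60523371 454.10608575 209.29369591] [ 5.80383232e-04  8.41352916e-01  5.40485079e-01 -9.01547677e-04] 0.0 85.6304240296072 18.700000000000003
top [[352.3102121278306, 0.0, 252.8231999322487], [0.0, 352.3102121278306, 190.1466087841927], [0.0, 0.0, 1.0]] [446.9502048786007, -33.28355886979426, 1122.879611932041] [[-0.004, -1.0, -0.0], [-0.999, 0.004, -0.033], [0.033, -0.0, -0.999]]
caddy [(0.93, [152, 121, 140, 89])]
lid [(0.84, [158, 119, 134, 91]), (0.74, [74, 182, 54, 37])]
lid_handle [(0.7, [159, 119, 132, 92]), (0.25, [323, 162, 30, 21])]
dredger [(0.67, [300, 194, 32, 23]), (0.65, [323, 125, 25, 26]), (0.58, [323, 162, 31, 21])]
shaker [(0.66, [349, 219, 22, 17]), (0.65, [74, 182, 54, 36])]
canister_a [(0.55, [155, 118, 139, 92])]
scraper [(0.57, [196, 211, 43, 44])]
brush [(0.56, [371, 180, 32, 69])]
timer [(0.81, [92, 143, 30, 22])]
jug [(0.64, [195, 211, 44, 45]), (0.58, [76, 182, 49, 34])]
side [[390.64051773033054, 0.0, 246.34457210208907], [0.0, 390.64051773033054, 188.14435562898692], [0.0, 0.0, 1.0]] [-52.483328563087866, -432.0567370555916, 870.0854914188352] [[0.585, -0.811, 0.006], [-0.61, -0.445, -0.655], [0.534, 0.379, -0.755]]
caddy [(0.69, [163, 113, 145, 115])]
lid [(0.77, [158, 110, 148, 91])]
lid_handle [(0.9, [158, 109, 150, 94])]
dredger [(0.97, [280, 229, 27, 39]), (0.83, [319, 211, 33, 45])]
shaker [(0.79, [314, 273, 27, 39])]
canister_a []
scraper [(0.64, [158, 202, 50, 35])]
brush []
timer [(0.76, [147, 104, 18, 31])]
jug [(0.85, [96, 110, 45, 53])]
```

Run:
```python
import cv2
cv2.imwrite('pics/t1.png',cv2.resize(cv2.imread('pics/top0.png')[100:270,60:420],None,fx=2.2,fy=2.2,interpolation=cv2.INTER_CUBIC))
cv2.imwrite('pics/s1.png',cv2.resize(cv2.imread('pics/side0.png')[60:330,90:410],None,fx=2.2,fy=2.2,interpolation=cv2.INTER_CUBIC))
```

```text
(no output)
```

View pics/t1.png

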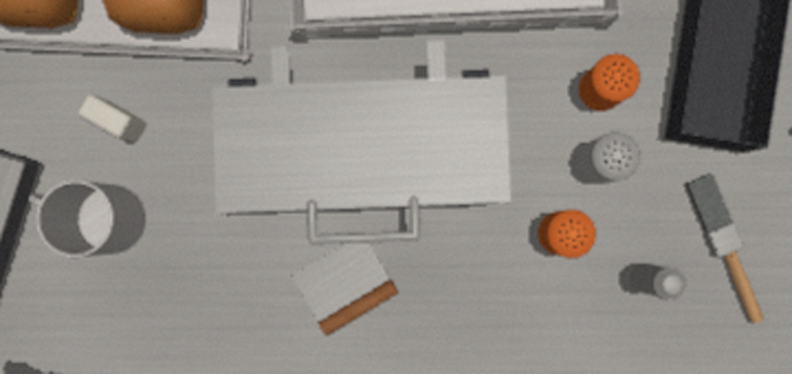

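View pics/s1.png

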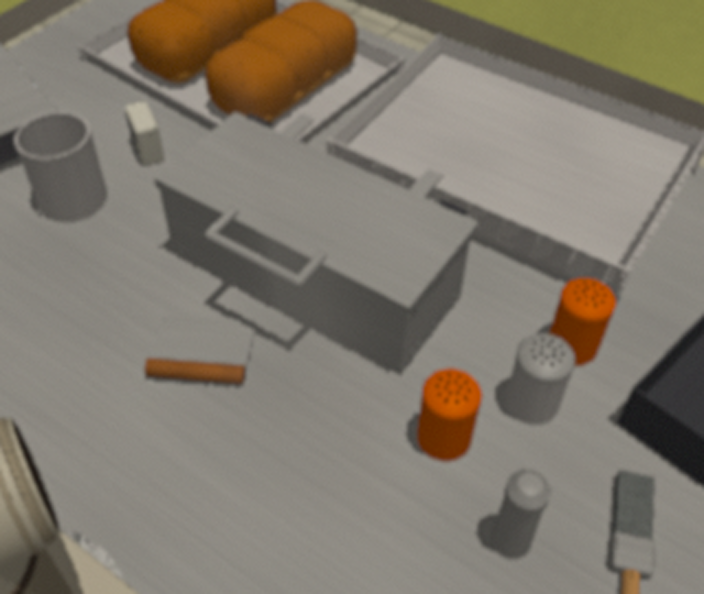

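Top crop: the grey perforated cylinder at crop (616,156), full (340,171), is the dredger. The two orange ones at full (340,135) and (319,206) are look-alikes, and the slim grey one at full (364,229) is the shaker. The handle bar runs from crop (312,240) to (416,236).

```bash
cat > h.py <<'E'
import numpy as np,cv2
from scipy.spatial.transform import Rotation as Ro
def cam(c):
    d=np.load(f'{c}.npz');return d['K'],d['R'],d['t']
def px(c,u,v,z):
    K,R,t=cam(c);r=R.T@np.linalg.inv(K)@[u,v,1.];o=-R.T@t
    return (o+r*(z-o[2])/r[2])
def proj(c,X):
    K,R,t=cam(c);p=K@(R@np.array(X,float)+t);return p[:2]/p[2]
def go(s,tgt,yaw=None):
    "tool-frame delta in cm to world target TCP mm"
    q=s['tcp_rot'];R=Ro.from_quat([q[1],q[2],q[3],q[0]])
    x=R.as_matrix()[:,0];print('toolx az',np.degrees(np.arctan2(x[1],x[0])).round(2))
    return (R.inv().apply(np.array(tgt)-s['ee_pos'])/10).round(2)
E
python3 - <<'E'
from h import *
f=lambda u,v:(u/2.2+60,v/2.2+100)
g=lambda u,v:(u/2.2+90,v/2.2+60)
for n,(u,v),z in [('hl',(312,240),137),('hr',(416,236),137),('fl',(219,214),138),('fr',(511,201),138),('bl',(214,86),138),('br',(505,75),138),('dred',(617,155),103),('shk',(669,283),128),('or1',(617,77),103),('or2',(571,233),103),('brush',(700,180),10)]:
    print(n,px('top',*f(u,v),z).round(1))
for n,(u,v),z in [('hl',(213,232),137),('hr',(301,277),137),('fl',(157,182),138),('fr',(410,303),138),('dred',(545,350),103),('shk',(527,483),128)]:
    print('s',n,px('side',*g(u,v),z).round(1))
# dredger crop
im=cv2.imread('pics/side0.png');cv2.imwrite('pics/d.png',cv2.resize(im[180:320,270:370],None,fx=4,fy=4,interpolation=cv2.INTER_CUBIC))
E
```

```text
hl [427.  109.4 137. ]
hr [431.5 -22.7 137. ]
fl [460.4 227.5 138. ]
fr [ 475.5 -143.6  138. ]
bl [624.  234.7 138. ]
br [ 636.6 -137.2  138. ]
dred [ 536.7 -287.8  103. ]
shk [ 370.  -346.1  128. ]
or1 [ 640.1 -289.1  103. ]
or2 [ 434.1 -226.1  103. ]
brush [ 508.4 -429.9   10. ]
s hl [438.3 107.8 137. ]
s hr [443.6 -20.1 137. ]
s fl [462.  221.7 138. ]
s fr [ 483.6 -141.3  138. ]
s dred [ 540.7 -285.   103. ]
s shk [ 369.8 -348.2  128. ]
```

View pics/d.png

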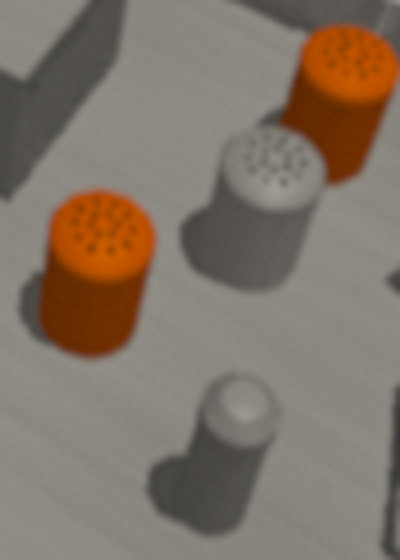

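Confirmed by the crop: the grey perforated cylinder at full (340,171) in top is the dredger, and both orange ones are look-alikes. I'll now move towards the handle at about (432,44,137), with caddy yaw about 0.037.

Request:
servo_tool:
  rows:
    - [[0,0,0],0.184]
    - [[0,0,0],0.184]
    - [[0,0,0],0.184]
    - [[0,0,0],0.184]
    - [[0,0,0],0.184]
  gripper: 0.62
  force: 30

```text
clock: 1.72
ee_pos: [207.9, 454.7, 210.2]
tcp_rot: [-0.0, 0.994, 0.108, -0.0]
force: [-0.2, 0.9, 0.4]
grip_width: 32.3
```

Request:
servo_tool:
  rows:
    - [[0,0,0],0.184]
    - [[2.3,4.6,0],0]
    - [[2.3,4.6,0],0]
    - [[2.3,4.6,0],0]
    - [[2.3,4.6,0],0]

```text
clock: 2.35
ee_pos: [307.4, 273.1, 210.4]
tcp_rot: [-0.0, 1.0, 0.019, 0.0]
force: [0.5, -1.0, 0.4]
grip_width: 32.3
```

Request:
servo_tool:
  rows:
    - [[2.3,4.6,0],0]
    - [[2.3,4.6,0],0]
    - [[2.3,4.6,0],0]
    - [[2.3,4.6,0],0]
    - [[2.3,4.6,0],0]

```text
clock: 2.98
ee_pos: [431.2, 47.3, 210.5]
tcp_rot: [-0.0, 1.0, 0.019, 0.0]
force: [0.9, 1.1, -0.9]
grip_width: 32.7
```

Request:
servo_tool:
  rows:
    - [[0,0.2,1],0]
    - [[0,0,1.5],0]
    - [[0,0,1.5],0]
    - [[0,0,0.5],0]
    - [[0,0,0],0]

```text
clock: 3.6
ee_pos: [430.0, 47.5, 165.0]
tcp_rot: [-0.0, 1.0, 0.02, -0.0]
force: [-0.1, 0.0, -0.3]
grip_width: 32.3
```

Run:
```python
from h import *
from rig import cams,status
a=[]
for c in ['side','top']:
    d=cams.snapshot(c);cv2.imwrite(f'pics/{c}2.png',d['image'])
    s=status.read_state();p=proj(c,s['ee_pos']);print(c,p,s['ee_pos'])
    u,v=[int(round(x)) for x in p]
    im=d['image'][v-60:v+60,u-65:u+65]
    a.append(cv2.resize(im,None,fx=3,fy=4 and 3,interpolation=cv2.INTER_CUBIC));print(u-65,v-60)
cv2.imwrite('pics/h2.png',np.hstack(a))
for p in [(430,43.5,137),(436,43.5,137)]: print(proj('side',p),proj('top',p))
```

```text
side [201.77033483 169.55264827] [430.46420076  47.41445939 165.4440869 ]
137 110
top [223.17109823 207.82372488] [430.7424485   47.34712811 165.70645653]
158 148
[203.72884294 178.06225927] [225.41262084 207.90681368]
[205.24379622 176.65784257] [225.4097587  205.75834852]
```

View pics/h2.png

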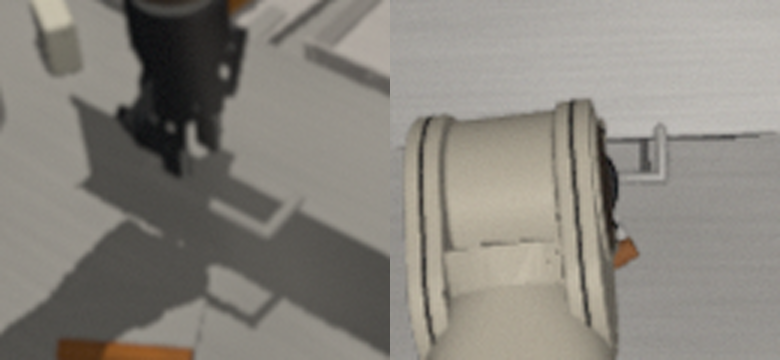

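Run:
```python
from h import *
print(px('side',208.7,178.3,137),px('side',225.3,188.3,137),px('top',249,207,137),px('top',238,207.4,137))
```

```text
[436.80571687  32.79363466 137.        ] [435.08215019 -21.83772303 137.        ] [432.27568591 -22.44064207 137.        ] [431.27830008   8.31196549 137.        ]
```

Request:
servo_tool:
  rows:
    - [[0.2,0,1],0]
    - [[0,0,1],0]
    - [[0,0,1],0]
    - [[0,0,0.9],0]
    - [[0,0,0],0]

```text
clock: 4.32
ee_pos: [431.7, 46.8, 125.2]
tcp_rot: [0.0, 1.0, 0.019, -0.001]
force: [0.3, -0.4, 1.1]
grip_width: 32.8
```

Request:
servo_tool:
  rows:
    - [[0,0,0],0]
    - [[0,0,0],0]
    - [[0,0,0],0]
    - [[0,0,0],0]
    - [[0,0,0],0]
  gripper: 1
  force: 30

```text
clock: 4.95
ee_pos: [432.6, 47.0, 126.3]
tcp_rot: [0.0, 1.0, 0.019, 0.0]
force: [0.2, -0.9, 0.0]
grip_width: -0.2
```

Run:
```python
from rig import status
s=status.read_state();print(s['ee_pos'],s['force'],s['moment'],s['grip_width'])
```

```text
[432.60988871  46.98648471 126.29606741] [ 0.22148505 -0.91575765  0.04366882] [-0.01282771  0.01843049 -0.03536215] -0.20452420530438756
```

Run:
```python
from h import *
from rig import cams,status
d=cams.snapshot('side');im=d['image'];cv2.imwrite('pics/side3.png',im)
cv2.imwrite('pics/h3.png',cv2.resize(im[110:230,140:270],None,fx=6,fy=5,interpolation=cv2.INTER_CUBIC))
print(proj('side',status.read_state()['ee_pos']))
```

```text
[203.64226696 179.70379975]
```

View pics/h3.png

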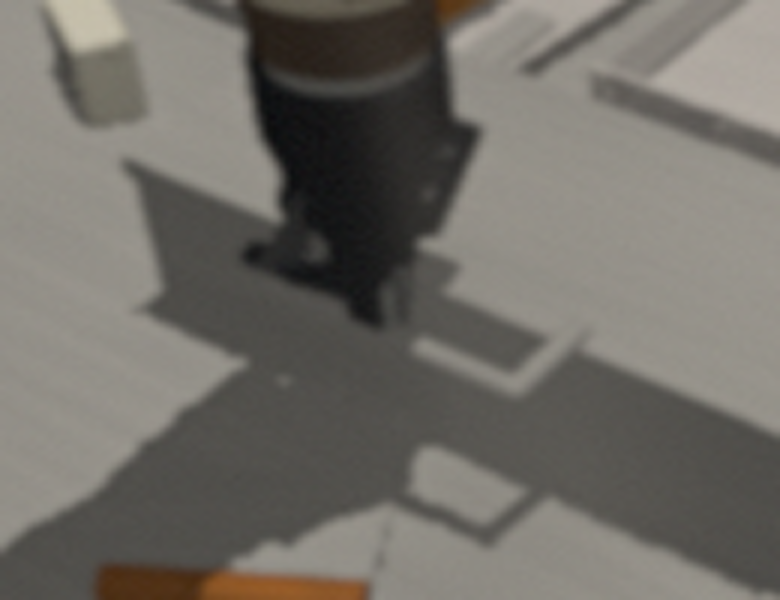

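Run:
```python
from h import *
a=[]
for n in ['side0','side2','side3']:
    im=cv2.imread(f'pics/{n}.png')[145:200,175:230].astype(float)
    im=255*(im/255)**0.45
    a.append(cv2.resize(im.clip(0,255).astype('uint8'),None,fx=4.8,fy=8,interpolation=cv2.INTER_CUBIC))
cv2.imwrite('pics/e.png',np.hstack(a))
```

```text
(no output)
```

View pics/e.png

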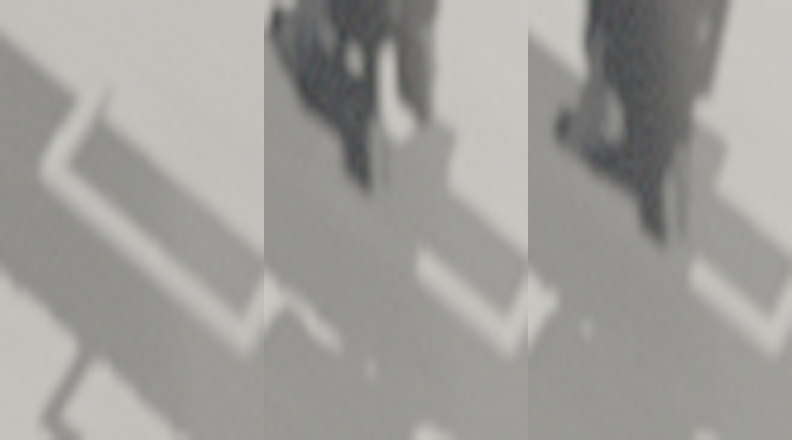

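Request:
servo_tool:
  rows:
    - [[-0.1,0,0],0]
    - [[-0.1,0,0],0]
    - [[-0.1,0,0],0]
    - [[-0.1,0,0],0]
    - [[0,0,0],0]

```text
clock: 5.62
ee_pos: [428.5, 46.8, 126.2]
tcp_rot: [-0.0, 1.0, 0.019, -0.0]
force: [-0.6, 0.3, -0.3]
grip_width: 0.3
```

Request:
servo_tool:
  rows:
    - [[0.2,0,0],0]
    - [[0.2,0,0],0]
    - [[0.2,0,0],0]
    - [[0.2,0,0],0]
    - [[0,0,0],0]

```text
clock: 6.25
ee_pos: [436.7, 47.1, 126.2]
tcp_rot: [-0.0, 1.0, 0.019, 0.0]
force: [0.4, 0.1, 0.5]
grip_width: -0.1
```

Request:
servo_tool:
  rows:
    - [[-0.4,0,0],0]
    - [[0,0,0.2],0]
    - [[0,0,0.2],0]
    - [[0,0,0.1],0]
    - [[0,0,0.1],0]

```text
clock: 6.88
ee_pos: [432.6, 47.0, 121.6]
tcp_rot: [-0.0, 1.0, 0.019, 0.0]
force: [-5.5, -0.1, 16.0]
grip_width: -0.1
```

Run:
```python
from h import *
from rig import cams,status
K,R,t=cam('side');R0=R
o=-R.T@t
# triangulate: bar ends from side0/top0
f=lambda u,v:(u/2.2+60,v/2.2+100); g=lambda u,v:(u/2.2+90,v/2.2+60)
for a,b in [((416,236),(301,277)),((312,240),(213,232)),((511,201),(410,303)),((219,214),(157,182)),((505,75),(474,231)),((617,155),(545,350))]:
    P=[c[0]@np.c_[c[1],c[2]] for c in (cam('top'),cam('side'))]
    X=cv2.triangulatePoints(P[0],P[1],np.array(f(*a)),np.array(g(*b)));print((X[:3]/X[3]).ravel().round(1))
a=[]
s=status.read_state();print(s['ee_pos'],s['force'])
for c in ['side','top']:
    d=cams.snapshot(c);cv2.imwrite(f'pics/{c}4.png',d['image']);print(c,proj(c,s['ee_pos']))
```

```text
[433.6 -25.2 149.6]
[430.3 104.6 145.8]
[ 476.2 -143.9  147. ]
[462.5 226.  135.4]
[ 638.6 -137.1  121.4]
[ 536.1 -286.2  109. ]
[432.60586348  46.98410817 121.56193139] [-5.46574165 -0.14753949 16.00498936]
side [203.79364813 180.91477966]
top [224.60763943 206.89754269]
```

Request:
servo_tool:
  rows:
    - [[0,0,-1.0],0]
    - [[0.2,0,-1.0],0]
    - [[0,0,-0.5],0]
    - [[0,0,-0.5],0]
    - [[0,0,0],0]

```text
clock: 7.6
ee_pos: [434.8, 47.1, 150.5]
tcp_rot: [-0.0, 1.0, 0.019, 0.0]
force: [0.1, -0.6, 0.6]
grip_width: -0.2
```

Request:
servo_tool:
  rows:
    - [[0,0,0],0]
    - [[0,0,0],0]
    - [[0,0,0],0]
    - [[0,0,0.6],0]
    - [[0,0,0.6],0]
  gripper: 0.7

```text
clock: 8.22
ee_pos: [434.4, 47.0, 137.7]
tcp_rot: [0.0, 1.0, 0.019, -0.0]
force: [-0.4, -0.6, -0.5]
grip_width: 25.5
```

Request:
servo_tool:
  rows:
    - [[0,0,0.3],0]
    - [[0,0,0.3],0]
    - [[0,0,0.3],0]
    - [[0,0,0.3],0]
    - [[0,0,0],0]

```text
clock: 8.85
ee_pos: [434.4, 47.0, 126.0]
tcp_rot: [0.0, 1.0, 0.019, -0.0]
force: [1.1, -0.4, -0.5]
grip_width: 25.5
```

Request:
servo_tool:
  rows:
    - [[0,0,0.3],0]
    - [[0,0,0.3],0]
    - [[0,0,0.3],0]
    - [[0,0,0.3],0]
    - [[0,0,0],0]

```text
clock: 9.48
ee_pos: [434.3, 47.0, 113.9]
tcp_rot: [0.0, 1.0, 0.019, -0.0]
force: [-0.3, -1.6, 0.1]
grip_width: 25.5
```

Request:
servo_tool:
  rows:
    - [[0,0,0.3],0]
    - [[0,0,0.3],0]
    - [[0,0,0.3],0]
    - [[0,0,0.2],0]
    - [[0,0,0],0]

```text
clock: 10.1
ee_pos: [434.4, 47.0, 103.0]
tcp_rot: [0.0, 1.0, 0.019, -0.0]
force: [0.4, 0.3, -0.5]
grip_width: 26.0
```

Run:
```python
from h import *
from rig import cams,status
K,R,t=cam('side')
d=cams.snapshot('side');im=d['image'];cv2.imwrite('pics/side5.png',im)
i3=cv2.imread('pics/side4.png');a=[]
for m in (i3,im):
    q=255*(m[140:205,170:235]/255.)**0.45
    a.append(cv2.resize(q.astype('uint8'),None,fx=6,fy=6,interpolation=cv2.INTER_CUBIC))
cv2.imwrite('pics/e5.png',np.hstack(a));print(status.read_state()['ee_pos'])
```

```text
[434.49667022  47.03762845 103.13521659]
```

View pics/e5.png

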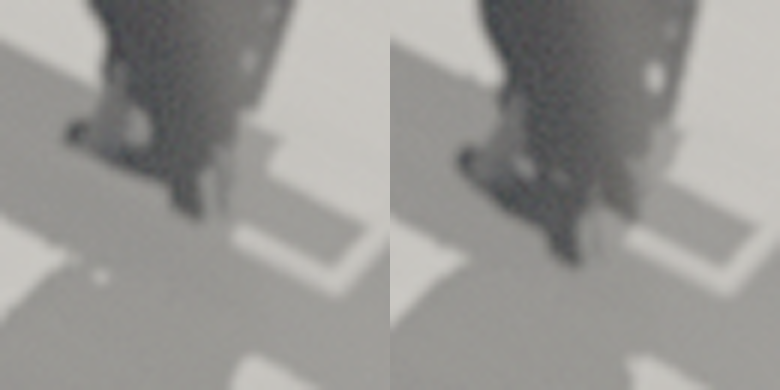

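The right pane shows the front finger tip at pane (180,260), now below and in front of the bar line. The rear finger is inside the handle loop. Closing now.

Request:
servo_tool:
  rows:
    - [[0,0,0],0]
    - [[0,0,0],0]
    - [[0,0,0],0]
    - [[0,0,0],0]
    - [[0,0,0],0]
  gripper: 1
  force: 30

```text
clock: 10.78
ee_pos: [433.1, 47.0, 103.3]
tcp_rot: [-0.0, 1.0, 0.019, -0.001]
force: [-4.9, -0.3, 5.7]
grip_width: 10.9
```

Run:
```python
import numpy as np
p=lambda t:np.array([-20.4*np.cos(t+.02),-20.4*np.sin(t+.02)])
th=np.arange(0,1.96,0.08)
for i in range(len(th)-1): print(round(th[i+1],2),(p(th[i+1])-p(th[i])).round(2), 'cum',(p(th[i+1])-p(0)).round(2)*10)
```

```text
0.08 [ 0.1  -1.63] cum [  1.  -16.3]
0.16 [ 0.23 -1.62] cum [  3.3 -32.4]
0.24 [ 0.36 -1.59] cum [  6.8 -48.4]
0.32 [ 0.48 -1.56] cum [ 11.6 -64. ]
0.4 [ 0.61 -1.52] cum [ 17.7 -79.1]
0.48 [ 0.72 -1.46] cum [ 24.9 -93.7]
0.56 [ 0.84 -1.4 ] cum [  33.3 -107.7]
0.64 [ 0.95 -1.33] cum [  42.8 -121. ]
0.72 [ 1.05 -1.25] cum [  53.3 -133.5]
0.8 [ 1.15 -1.16] cum [  64.8 -145.1]
0.88 [ 1.24 -1.06] cum [  77.2 -155.7]
0.96 [ 1.32 -0.96] cum [  90.3 -165.3]
1.04 [ 1.39 -0.85] cum [ 104.2 -173.9]
1.12 [ 1.45 -0.74] cum [ 118.8 -181.3]
1.2 [ 1.51 -0.62] cum [ 133.9 -187.5]
1.28 [ 1.55 -0.5 ] cum [ 149.4 -192.5]
1.36 [ 1.59 -0.37] cum [ 165.3 -196.2]
1.44 [ 1.61 -0.25] cum [ 181.4 -198.7]
1.52 [ 1.63 -0.12] cum [ 197.7 -199.8]
1.6 [1.63 0.02] cum [ 214.  -199.7]
1.68 [1.63 0.15] cum [ 230.2 -198.2]
1.76 [1.61 0.27] cum [ 246.3 -195.5]
1.84 [1.58 0.4 ] cum [ 262.1 -191.4]
1.92 [1.54 0.53] cum [ 277.6 -186.2]
```

Request:
servo_tool:
  rows:
    - [[0.05,0,-0.8],0]
    - [[0.05,0,-0.83],0]
    - [[0.23,0,-1.62],0]
    - [[0.36,0,-1.59],0]
    - [[0,0,0],0]

```text
clock: 11.4
ee_pos: [439.6, 47.2, 152.3]
tcp_rot: [0.0, 1.0, 0.019, -0.002]
force: [-6.9, 0.2, -1.4]
grip_width: 10.9
```

Request:
servo_tool:
  rows:
    - [[0.35,0,-1.56],0]
    - [[0.61,0,-1.52],0]
    - [[0.72,0,-1.46],0]
    - [[0.84,0,-1.4],0]
    - [[0,0,0],0]

```text
clock: 12.02
ee_pos: [465.2, 48.0, 212.4]
tcp_rot: [0.0, 1.0, 0.019, -0.001]
force: [-8.9, 0.0, 2.8]
grip_width: 10.7
```

Run:
```python
from h import *
from rig import cams,status
d=cams.snapshot('side');im=d['image'];cv2.imwrite('pics/side6.png',im)
cv2.imwrite('pics/e6.png',cv2.resize(im[70:240,120:330],None,fx=3,fy=3,interpolation=cv2.INTER_CUBIC))
```

```text
(no output)
```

View pics/e6.png

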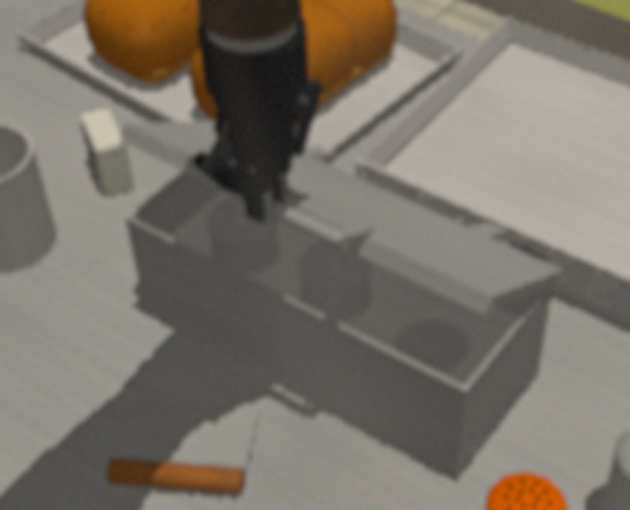

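Request:
servo_tool:
  rows:
    - [[0.8,0,-1.36],0]
    - [[0.95,0,-1.28],0]
    - [[1.1,0,-1.18],0]
    - [[1.22,0,-1.08],0]
    - [[0,0,0],0]

```text
clock: 12.7
ee_pos: [507.8, 49.5, 262.0]
tcp_rot: [0.0, 1.0, 0.019, 0.001]
force: [-6.2, -0.4, 4.2]
grip_width: 10.6
```

Request:
servo_tool:
  rows:
    - [[1.32,0,-0.96],0]
    - [[1.39,0,-0.85],0]
    - [[1.45,0,-0.74],0]
    - [[1.51,0,-0.62],0]
    - [[0,0,0],0]

```text
clock: 13.32
ee_pos: [565.7, 51.4, 295.1]
tcp_rot: [0.0, 1.0, 0.019, 0.003]
force: [-4.1, -1.8, 8.0]
grip_width: 10.2
```

Request:
servo_tool:
  rows:
    - [[1.5,0,-0.58],0]
    - [[1.5,0,-0.42],0]
    - [[1.5,0,-0.3],0]
    - [[0.8,0,-0.1],0]
    - [[0,0,0],0]

```text
clock: 13.95
ee_pos: [619.0, 53.2, 308.0]
tcp_rot: [0.001, 1.0, 0.019, 0.003]
force: [-1.3, -2.6, 4.7]
grip_width: 10.6
```

Run:
```python
from rig import status
s=status.read_state();print(s['ee_pos'],s['force'],s['moment'],s['joints'])
```

```text
[618.95887837  53.1776908  308.03681611] [-1.30601091 -2.59491768  4.67352477] [-0.4176323   0.21758342 -0.02650531] [ 8.65502035e-02  4.88349680e-01  6.15817936e-01  1.69218580e+00
 -1.61897593e-03  1.62013733e+00]
```

Request:
servo_tool:
  rows:
    - [[0.6,0,-0.08],0]
    - [[0.6,0,-0.05],0]
    - [[0.6,0,0],0]
    - [[0.5,0,0],0]
    - [[0.4,0,0],0]
  force: 20

```text
clock: 14.58
ee_pos: [645.0, 54.1, 308.1]
tcp_rot: [0.001, 1.0, 0.019, 0.001]
force: [-1.0, -4.4, 4.7]
grip_width: 10.8
```

Request:
servo_tool:
  rows:
    - [[0.1,0,0.01],0]
    - [[0.1,0,0.01],0]
    - [[0.1,0,0.01],0]
    - [[0,0,0],0]
    - [[0,0,0],0]

```text
clock: 15.2
ee_pos: [648.1, 54.2, 307.7]
tcp_rot: [0.001, 1.0, 0.019, 0.002]
force: [0.3, -4.4, 5.1]
grip_width: 10.3
```

Request:
servo_tool:
  rows:
    - [[0.1,0,0.01],0]
    - [[0.1,0,0.01],0]
    - [[0.1,0,0.01],0]
    - [[0.1,0,0.01],0]
    - [[0,0,0],0]

```text
clock: 15.82
ee_pos: [651.9, 54.3, 307.5]
tcp_rot: [0.001, 1.0, 0.019, 0.002]
force: [-0.3, -5.1, 6.1]
grip_width: 10.5
```

Request:
servo_tool:
  rows:
    - [[0.1,0,0.01],0]
    - [[0.1,0,0.01],0]
    - [[0.1,0,0.01],0]
    - [[0.1,0,0.01],0]
    - [[0,0,0],0]

```text
clock: 16.45
ee_pos: [656.1, 54.5, 307.0]
tcp_rot: [0.001, 1.0, 0.019, 0.002]
force: [0.1, -4.6, 6.4]
grip_width: 10.4
```

Request:
servo_tool:
  rows:
    - [[0.1,0,0.0],0]
    - [[0.1,0,0.01],0]
    - [[0.1,0,0.01],0]
    - [[0.1,0,0.01],0]
    - [[0,0,0],0]

```text
clock: 17.08
ee_pos: [660.0, 54.6, 306.4]
tcp_rot: [0.001, 1.0, 0.019, 0.001]
force: [0.1, -4.1, 5.5]
grip_width: 10.3
```

Request:
servo_tool:
  rows:
    - [[0.1,0,0.01],0]
    - [[0.1,0,0.01],0]
    - [[0.1,0,0.01],0]
    - [[0.1,0,0.01],0]
    - [[0,0,0],0]

```text
clock: 17.7
ee_pos: [663.8, 54.7, 305.9]
tcp_rot: [0.001, 1.0, 0.019, 0.001]
force: [0.2, -4.7, 6.1]
grip_width: 10.5
```

Request:
servo_tool:
  rows:
    - [[0.1,0,0.01],0]
    - [[0.1,0,0.02],0]
    - [[0.1,0,0.01],0]
    - [[0.1,0,0.02],0]
    - [[0,0,0],0]

```text
clock: 18.32
ee_pos: [667.9, 54.8, 305.2]
tcp_rot: [0.001, 1.0, 0.019, 0.001]
force: [0.8, -4.2, 5.3]
grip_width: 10.8
```

Request:
servo_tool:
  rows:
    - [[0.1,0,0.02],0]
    - [[0.1,0,0.02],0]
    - [[0.1,0,0.02],0]
    - [[0.1,0,0.02],0]
    - [[0,0,0],0]

```text
clock: 18.95
ee_pos: [671.8, 55.0, 304.5]
tcp_rot: [0.001, 1.0, 0.019, 0.001]
force: [0.8, -5.6, 5.7]
grip_width: 10.4
```

Request:
servo_tool:
  rows:
    - [[0.1,0,0.02],0]
    - [[0.1,0,0.02],0]
    - [[0.1,0,0.02],0]
    - [[0.1,0,0.02],0]
    - [[0,0,0],0]

```text
clock: 19.58
ee_pos: [675.9, 55.1, 303.6]
tcp_rot: [0.001, 1.0, 0.019, 0.001]
force: [0.4, -5.9, 5.9]
grip_width: 10.7
```

Request:
servo_tool:
  rows:
    - [[0.1,0,0.02],0]
    - [[0.1,0,0.02],0]
    - [[0.1,0,0.02],0]
    - [[0.1,0,0.02],0]
    - [[0,0,0],0]

```text
clock: 20.2
ee_pos: [679.6, 55.3, 302.6]
tcp_rot: [0.001, 1.0, 0.019, 0.001]
force: [-0.1, -5.0, 4.7]
grip_width: 10.4
```

Request:
servo_tool:
  rows:
    - [[0.1,0,0.02],0]
    - [[0.1,0,0.03],0]
    - [[0.1,0,0.02],0]
    - [[0.1,0,0.03],0]
    - [[0,0,0],0]

```text
clock: 20.82
ee_pos: [682.2, 55.3, 302.1]
tcp_rot: [0.001, 1.0, 0.019, -0.0]
force: [-3.7, -4.6, 7.2]
grip_width: 10.3
```

Request:
servo_tool:
  rows:
    - [[-0.1,0,0],0]
    - [[0,0,0],0]
    - [[0,0,0],0]
    - [[0,0,0],0]
    - [[0,0,0],0]

```text
clock: 21.45
ee_pos: [681.6, 55.3, 302.2]
tcp_rot: [0.001, 1.0, 0.019, 0.0]
force: [-3.5, -6.1, 6.6]
grip_width: 10.7
```

Request:
servo_tool:
  rows:
    - [[0,0,0],0]
    - [[0,0,0],0]
    - [[0,0,0],0]
    - [[0,0,0],0]
    - [[0,0,0],0]
  gripper: 0.72

```text
clock: 22.08
ee_pos: [681.9, 56.6, 301.0]
tcp_rot: [-0.0, 1.0, 0.019, -0.0]
force: [-0.7, 0.3, 0.7]
grip_width: 23.9
```

Request:
servo_tool:
  rows:
    - [[0,0,-0.5],0]
    - [[0,0,-1],0]
    - [[0,0,-1.5],0]
    - [[0,0,-1.5],0]
    - [[0,0,-1.5],0]

```text
clock: 22.7
ee_pos: [681.7, 56.4, 362.4]
tcp_rot: [-0.0, 1.0, 0.019, 0.001]
force: [0.5, -0.1, 0.0]
grip_width: 24.3
```

Run:
```python
from h import *
from rig import cams,status
a=[]
for c,(y0,x0) in [('side',(20,120)),('top',(60,140))]:
    d=cams.snapshot(c);im=d['image'];cv2.imwrite(f'pics/{c}7.png',im)
    a.append(cv2.resize(im[y0:y0+200,x0:x0+200],None,fx=2,fy=2,interpolation=cv2.INTER_CUBIC))
cv2.imwrite('pics/e7.png',np.hstack(a));s=status.read_state();print(s['ee_pos'],s['joints'].round(2) if hasattr(s['joints'],'round') else s['joints'])
```

```text
[682.52160337  56.49360864 363.25927034] [0.08 0.77 1.27 2.06 0.   1.62]
```

View pics/e7.png

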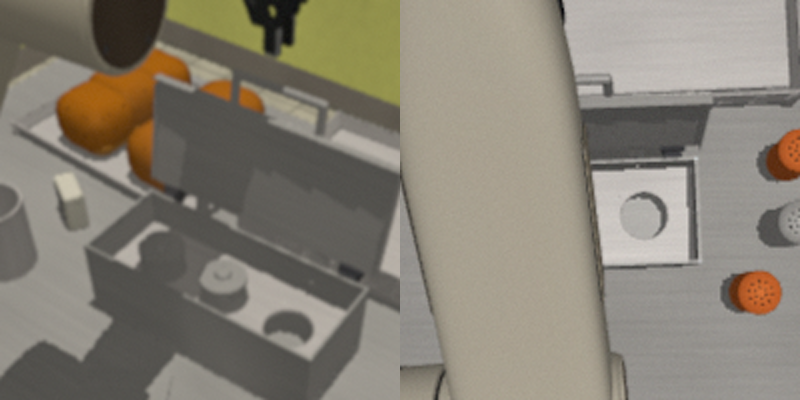

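Request:
servo_tool:
  rows:
    - [[-2.0,4.2,0],0]
    - [[-2.0,4.2,0],0]
    - [[-2.0,4.2,0],0]
    - [[-2.0,4.2,0],0]
    - [[-2.0,4.2,0],0]

```text
clock: 23.42
ee_pos: [588.9, -158.4, 360.8]
tcp_rot: [-0.0, 1.0, 0.019, -0.0]
force: [1.1, 0.4, 1.5]
grip_width: 23.9
```

Request:
servo_tool:
  rows:
    - [[-2.0,4.2,0],0]
    - [[-2.0,4.2,0],0]
    - [[-2.0,4.2,0],0]
    - [[0,0,2],0.165]
    - [[0,0,2],0.165]
  gripper: 0

```text
clock: 24.05
ee_pos: [534.1, -286.4, 320.3]
tcp_rot: [0.0, 0.989, -0.149, 0.0]
force: [-0.4, 0.0, 0.8]
grip_width: 85.4
```

Request:
servo_tool:
  rows:
    - [[0,0,3],0.165]
    - [[0,0,3],0.165]
    - [[0,0,3],0.165]
    - [[0,0,3],0]
    - [[0,0,0],0]

```text
clock: 24.68
ee_pos: [532.5, -284.2, 198.0]
tcp_rot: [-0.0, 0.924, -0.383, -0.003]
force: [-0.3, -0.4, 1.1]
grip_width: 85.3
```

Run:
```python
from h import *
from rig import cams,status,nets
s=status.read_state();print(s['ee_pos'],s['tcp_rot'])
for c in ['side','top']:
    d=cams.snapshot(c);im=d['image'];cv2.imwrite(f'pics/{c}8.png',im)
    print(c,proj(c,s['ee_pos']),proj(c,s['ee_pos']+np.array([0,0,20])),[(round(r['conf'],2),[round(a*b) for a,b in zip(r['bbox'],(512,384,512,384))]) for r in nets.recognise(c,'dredger')][:4])
K,R,t=cam('top')
for n in ('top7','top8'):
    g=cv2.imread(f'pics/{n}.png',0);print(n);print(g[150:186:2,236:290:2])
a=cv2.imread('pics/side8.png')[100:290,200:380];b=cv2.imread('pics/top8.png')[130:230,230:370]
a=cv2.resize(a,None,fx=2.2,fy=2.2,interpolation=cv2.INTER_CUBIC);b=cv2.resize(b,(396,283),interpolation=cv2.INTER_CUBIC)
o=np.zeros((418,792,3),'uint8');o[:,:396]=a;o[:283,396:]=b;cv2.imwrite('pics/e8.png',o)
```

```text
[ 532.48677238 -284.19313619  198.01812646] [-3.44339025e-04  9.23575428e-01 -3.83402453e-01 -3.29686552e-03]
side [343.48103424 196.06587188] [345.24321894 190.2589063 ] [(0.92, [343, 188, 25, 41]), (0.87, [280, 230, 30, 39]), (0.65, [320, 212, 30, 45])]
top [348.07169892 168.84197378] [350.16964595 168.11725505] [(0.89, [323, 124, 27, 27]), (0.55, [323, 162, 25, 22]), (0.24, [138, 95, 158, 104])]
top7
[[143 193 192 189 188 192 188 188 188 189 188 188 187 187 188 189 193 192
  193 191 192 196 196 197 103  75 163]
 [117 187 191 192 192 190 189 190 189 191 190 193 192 192 194 197 197 194
  197 195 197 198 200 199 104  78 163]
 [ 98 190 192 191 191 190 189 190 191 190 192 191 195 194 195 194 197 196
  196 197 196 201 200 199 101  80 155]
 [ 81 194 193 198 197 195 193 196 197 195 193 156 125  99 133 173 193 198
  198 199 199 199 199 201 100  79 160]
 [ 87 185 198 194 195 194 195 190 196 171  95 119 105  90  91  93 109 189
  199 197 201 202 201 201 103  81 159]
 [ 94 180 193 195 195 196 195 194 174 165 179 178 175 177 177 103  87  96
  195 199 202 202 202 203 102  83 154]
 [101 176 192 1
[... 2681 characters left out ...]
 216 213 152  99 119]
 [148 211 210 212 211 207 211 209 184 186 185 183 187 187 187 187 184 101
  196 212 209 212 210 210 152  97 117]
 [204 211 213 210 210 213 209 210 210 191 186 186 187 187 186 188 126 180
  214 211 214 214 215 211 152  95 123]
 [214 208 214 214 213 213 213 212 215 214 190 188 183 183 182 163 197 215
  215 216 215 216 215 215 154 101 109]
 [214 213 213 212 212 214 211 213 209 212 210 212 213 201 213 213 211 212
  213 216 211 213 214 214 153 105  97]
 [216 216 216 217 213 216 213 213 214 214 215 213 213 214 213 213 212 213
  211 210 211 213 213 211 153 103  96]
 [210 212 212 214 212 215 214 215 217 217 217 215 214 216 216 215 216 214
  215 215 214 212 214 212 153 107  92]]
```

View pics/e8.png

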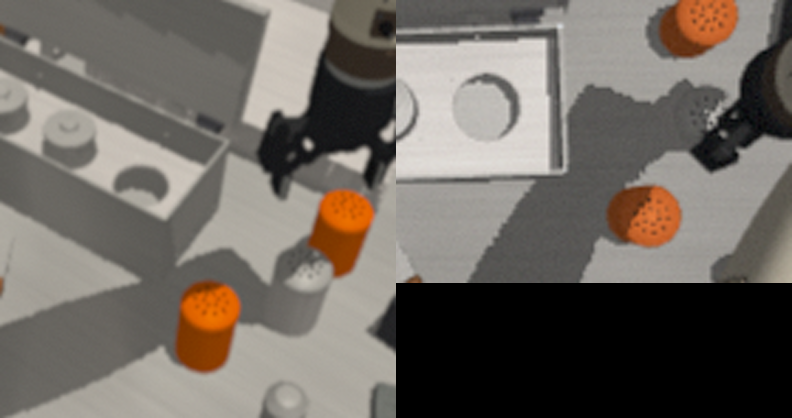

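Pane 1 shows the open finger tips at about full (327,186) and (370,186), level with a point about 33 mm above the reported TCP. So there is an offset of about 20 mm plus the 13 mm pad swing, which matches the bar contact. Descending round the grey dredger at (537,-287).

Request:
servo_tool:
  rows:
    - [[0.5,-0.2,2.5],0]
    - [[0,0,3],0]
    - [[0,0,3],0]
    - [[0,0,1.5],0]
    - [[0,0,0],0]

```text
clock: 25.5
ee_pos: [539.6, -287.4, 101.1]
tcp_rot: [-0.0, 0.924, -0.383, -0.0]
force: [0.7, 0.2, -0.0]
grip_width: 84.9
```

Request:
servo_tool:
  rows:
    - [[0,0,1.3],0]
    - [[0,0,1.3],0]
    - [[0,0,1.3],0]
    - [[0,0,1.3],0]
    - [[0,0,0],0]

```text
clock: 26.12
ee_pos: [538.5, -286.9, 47.4]
tcp_rot: [-0.0, 0.924, -0.383, -0.002]
force: [-0.6, 0.5, -0.1]
grip_width: 85.0
```

Run:
```python
from h import *
from rig import cams,status
s=status.read_state();print(s['ee_pos'],s['force'])
d=cams.snapshot('side');im=d['image'];cv2.imwrite('pics/side9.png',im)
print('tipmid pred',proj('side',s['ee_pos']+np.array([0,0,33])))
for h in (0,60,92):print(proj('side',(537.5,-286.5,h)))
g=cv2.imread('pics/top8.png',0)
m=((g[146:190,242:282]<199)*255).astype('uint8')
n,l,st,ce=cv2.connectedComponentsWithStats(m)
i=max(range(1,n),key=lambda k:st[k,4] if 5<ce[k][0]<35 else 0);print(st[i],ce[i]+[242,146])
cs,_=cv2.findContours((l==i).astype('uint8'),cv2.RETR_EXTERNAL,cv2.CHAIN_APPROX_NONE);e=cv2.fitEllipse(max(cs,key=len));print(e,px('top',e[0][0]+242,e[0][1]+146,72))
g=cv2.imread('pics/side8.png');cv2.imwrite('pics/e9.png',np.hstack([cv2.resize(g[160:210,235:300],(390,300),interpolation=cv2.INTER_CUBIC),cv2.resize(im[170:270,290:390],(400,300),interpolation=cv2.INTER_CUBIC)]))
```

```text
[ 538.50578341 -286.88375244   47.38703814] [-0.57700097  0.51726207 -0.14642186]
tipmid pred [336.33633193 225.45524365]
[330.51521437 243.46121046]
[334.55173807 230.37492831]
[336.86065894 222.88947989]
[  8   9  25  25 487] [261.69815195 167.23819302]
((19.6962947845459, 21.23365592956543), (23.82966423034668, 24.2426815032959), 152.26353454589844) [549.97137598 -60.11783208  72.        ]
```

View pics/e9.png

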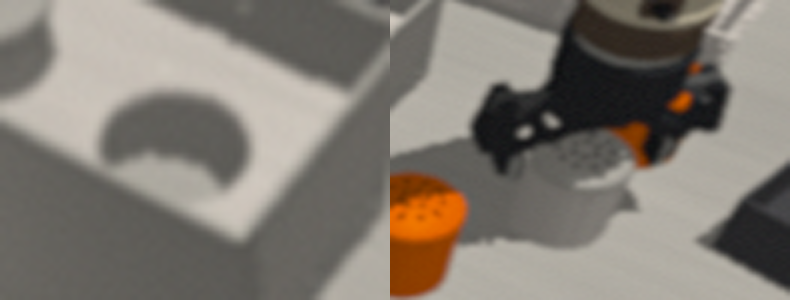

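Request:
servo_tool:
  rows:
    - [[0,0,0.5],0]
    - [[0,0,0.5],0]
    - [[0,0,0.5],0]
    - [[0,0,0],0]
    - [[0,0,0],0]

```text
clock: 26.8
ee_pos: [539.7, -287.5, 34.2]
tcp_rot: [-0.0, 0.924, -0.383, 0.0]
force: [-0.4, 0.4, 0.3]
grip_width: 85.9
```

Request:
servo_tool:
  rows:
    - [[0,0,0],0]
    - [[0,0,0],0]
    - [[0,0,0],0]
    - [[0,0,0],0]
    - [[0,0,0],0]
  gripper: 1
  force: 35

```text
clock: 27.42
ee_pos: [539.8, -287.5, 34.7]
tcp_rot: [-0.0, 0.924, -0.383, 0.0]
force: [-2.9, 1.4, 4.8]
grip_width: 62.7
```

Run:
```python
from h import *
from rig import cams,status
s=status.read_state();print(s['ee_pos'],s['force'],s['moment'],s['grip_width'])
print(proj('side',(550,-60,72)),proj('side',(550,-60+34.75,72)),proj('side',(550,-60-34.75,72)),proj('side',(585,-60,72)))
```

```text
[ 539.82834901 -287.47385179   34.6617602 ] [-2.92025821  1.37225004  4.80888975] [ 0.26117614  0.28918743 -0.06700995] 62.74465862716365
[263.02009243 184.43120643] [252.61347396 178.87602836] [273.68739731 190.12554205] [270.10591571 176.80459064]
```

Request:
servo_tool:
  rows:
    - [[0,0,-1],0]
    - [[0,0,-3],0]
    - [[0,0,-4],0]
    - [[0,0,-4],0]
    - [[0,0,-3],0]

```text
clock: 28.05
ee_pos: [539.9, -287.8, 185.7]
tcp_rot: [0.0, 0.924, -0.383, 0.0]
force: [1.2, 0.1, -3.8]
grip_width: 62.6
```

Request:
servo_tool:
  rows:
    - [[-1.5,-1.6,0],0]
    - [[-3,-3.3,0],0]
    - [[-3.5,-3.9,0],0]
    - [[-3.5,-3.9,0],0]
    - [[-2.3,-2.5,0],0]

```text
clock: 28.68
ee_pos: [548.2, -78.8, 182.0]
tcp_rot: [0.0, 0.924, -0.382, -0.002]
force: [-0.8, -0.9, -3.1]
grip_width: 63.2
```

Request:
servo_tool:
  rows:
    - [[-1.5,-1.7,0],0]
    - [[0,0,0],0]
    - [[0,0,0],0]
    - [[0,0,0],0]
    - [[0,0,0],0]

```text
clock: 29.3
ee_pos: [551.2, -60.7, 184.0]
tcp_rot: [0.0, 0.923, -0.384, -0.0]
force: [0.3, 0.2, -2.5]
grip_width: 62.8
```

Run:
```python
from h import *
from rig import cams,status,nets
s=status.read_state();print(s['ee_pos'],s['force'],s['moment'],s['grip_width'])
zb=s['ee_pos'][2]-34.7
d=cams.snapshot('side');im=d['image'];cv2.imwrite('pics/side10.png',im)
print([(round(r['conf'],2),[round(a*b) for a,b in zip(r['bbox'],(512,384,512,384))]) for r in nets.recognise('side','dredger')])
p=s['ee_pos'];th=np.linspace(0,6.3,60)
for dx,dy in [(0,0),(-2.3,1)]:
  q=np.array([proj('side',(p[0]+dx+32*np.cos(a),p[1]+dy+32*np.sin(a),zb)) for a in th]);print('bottom ellipse',q.min(0),q.max(0))
# left/right silhouette edges rows
g=cv2.cvtColor(im,cv2.COLOR_BGR2GRAY)
u=int(q[:,0].mean());v=int(q[:,1].max());print(u,v)
for r in range(v-14,v+6,2): print(r,g[r,u-22:u+24].tolist())
```

```text
[551.24952686 -60.65538545 184.032611  ] [ 0.32704045  0.22345134 -2.54203637] [-0.01813672  0.0166317  -0.03158025] 62.83295763926304
[(0.96, [251, 129, 29, 45]), (0.94, [280, 226, 28, 43]), (0.55, [341, 189, 30, 39]), (0.53, [194, 55, 129, 102])]
bottom ellipse [252.27599081 155.69985869] [277.05796905 173.44672961]
bottom ellipse [251.44545405 156.03706565] [276.24759078 173.81357152]
263 173
159 [87, 98, 131, 163, 175, 175, 173, 174, 175, 176, 173, 160, 124, 97, 89, 91, 96, 95, 97, 98, 99, 100, 101, 103, 104, 104, 104, 107, 105, 108, 108, 108, 106, 108, 108, 106, 101, 90, 82, 81, 81, 82, 80, 81, 82, 81]
161 [85, 90, 114, 141, 157, 167, 171, 173, 175, 176, 174, 158, 124, 95, 91, 93, 93, 95, 96, 97, 98, 101, 101, 104, 105, 103, 104, 106, 109, 108, 107, 106, 108, 109, 108, 106, 99, 88, 84, 81, 82, 81, 83, 81, 83, 83]
163 [84, 86, 91, 96, 104, 115, 128, 144, 157, 168, 173, 157, 123, 97, 92, 93, 93, 95, 97, 98, 98, 100, 103, 104, 105, 103, 105, 106, 107, 108, 107, 107, 106, 107, 108, 104, 97, 86, 82, 82, 83, 82, 83, 82, 82, 81]
165 [84, 85, 91, 98, 98, 97, 97, 98, 106, 125, 142, 140, 
[... 707 characters left out ...]
, 157, 169, 175, 176, 177, 176, 176, 168, 160, 143, 125, 106, 94, 86]
173 [90, 96, 98, 99, 98, 98, 98, 99, 98, 98, 97, 96, 96, 97, 96, 97, 95, 96, 96, 96, 99, 111, 129, 141, 144, 148, 154, 162, 169, 170, 164, 152, 148, 149, 150, 156, 169, 176, 176, 177, 177, 177, 175, 169, 159, 146]
175 [99, 99, 99, 98, 101, 98, 99, 98, 98, 99, 99, 98, 97, 98, 98, 97, 96, 96, 96, 96, 96, 97, 103, 112, 116, 125, 137, 145, 149, 146, 131, 107, 96, 94, 97, 118, 151, 171, 175, 174, 173, 175, 177, 177, 178, 179]
177 [98, 99, 101, 100, 100, 98, 99, 99, 100, 100, 99, 97, 98, 97, 96, 94, 92, 89, 90, 87, 88, 88, 87, 86, 86, 87, 88, 91, 92, 97, 103, 98, 96, 96, 95, 102, 131, 166, 179, 179, 176, 177, 175, 175, 175, 175]
```

Request:
servo_tool:
  rows:
    - [[0,0,1.5],0]
    - [[0,0,2],0]
    - [[0,0,2],0]
    - [[0,0,1.4],0]
    - [[0,0,0],0]

```text
clock: 30.02
ee_pos: [550.0, -59.8, 113.4]
tcp_rot: [0.0, 0.924, -0.384, -0.002]
force: [-0.3, -0.5, -3.0]
grip_width: 62.6
```

Request:
servo_tool:
  rows:
    - [[0,0,0.2],0]
    - [[0,0,0.2],0]
    - [[0,0,0.2],0]
    - [[0,0,0.2],0]
    - [[0,0,0],0]

```text
clock: 30.65
ee_pos: [551.2, -59.8, 107.1]
tcp_rot: [0.0, 0.924, -0.383, -0.0]
force: [-0.2, 0.4, -4.0]
grip_width: 62.4
```

Run:
```python
from rig import status
s=status.read_state();print(s['ee_pos'],s['force'],s['moment'])
```

```text
[551.24408903 -59.83135941 107.06902516] [-0.24728532  0.39232487 -3.97326046] [-0.03168845  0.04782487  0.00668558]
```

Request:
servo_tool:
  rows:
    - [[0,0,0.1],0]
    - [[0,0,0.1],0]
    - [[0,0,0.1],0]
    - [[0,0,0.1],0]
    - [[0,0,0],0]

```text
clock: 31.28
ee_pos: [551.3, -59.9, 103.1]
tcp_rot: [0.0, 0.924, -0.383, -0.0]
force: [-0.2, -0.4, -2.9]
grip_width: 62.7
```

Request:
servo_tool:
  rows:
    - [[0,0,0.1],0]
    - [[0,0,0.1],0]
    - [[0,0,0.1],0]
    - [[0,0,0.1],0]
    - [[0,0,0],0]

```text
clock: 31.9
ee_pos: [551.3, -59.8, 99.1]
tcp_rot: [0.0, 0.924, -0.383, -0.0]
force: [0.3, 0.8, -3.4]
grip_width: 62.8
```

Request:
servo_tool:
  rows:
    - [[0,0,0.2],0]
    - [[0,0,0.2],0]
    - [[0,0,0.2],0]
    - [[0,0,0.2],0]
    - [[0,0,0.2],0]

```text
clock: 32.52
ee_pos: [551.3, -59.8, 89.0]
tcp_rot: [0.0, 0.924, -0.383, -0.0]
force: [0.8, -0.7, -3.2]
grip_width: 62.7
```

Request:
servo_tool:
  rows:
    - [[0,0,0.25],0]
    - [[0,0,0.25],0]
    - [[0,0,0.25],0]
    - [[0,0,0.25],0]
    - [[0,0,0],0]

```text
clock: 33.15
ee_pos: [551.1, -59.8, 78.9]
tcp_rot: [0.0, 0.924, -0.383, -0.0]
force: [1.1, -0.8, -3.1]
grip_width: 63.0
```

Request:
servo_tool:
  rows:
    - [[0,0,0.25],0]
    - [[0,0,0.25],0]
    - [[0,0,0.25],0]
    - [[0,0,0.25],0]
    - [[0,0,0],0]

```text
clock: 33.78
ee_pos: [551.1, -59.8, 68.9]
tcp_rot: [0.0, 0.924, -0.383, -0.0]
force: [0.1, 0.3, -3.4]
grip_width: 62.9
```

Request:
servo_tool:
  rows:
    - [[0,0,0.25],0]
    - [[0,0,0.25],0]
    - [[0,0,0.25],0]
    - [[0,0,0.2],0]
    - [[0,0,0],0]

```text
clock: 34.4
ee_pos: [551.2, -59.8, 59.4]
tcp_rot: [0.0, 0.924, -0.383, -0.0]
force: [0.4, -0.2, -2.7]
grip_width: 62.9
```

Request:
servo_tool:
  rows:
    - [[0,0,0.1],0]
    - [[0,0,0.1],0]
    - [[0,0,0.1],0]
    - [[0,0,0],0]
    - [[0,0,0],0]

```text
clock: 35.02
ee_pos: [551.4, -59.9, 56.7]
tcp_rot: [-0.0, 0.924, -0.383, 0.0]
force: [0.2, 0.1, -3.7]
grip_width: 62.4
```

Request:
servo_tool:
  rows:
    - [[0,0,0.07],0]
    - [[0,0,0.07],0]
    - [[0,0,0.06],0]
    - [[0,0,0],0]
    - [[0,0,0],0]

```text
clock: 35.65
ee_pos: [551.4, -59.8, 54.7]
tcp_rot: [-0.0, 0.924, -0.383, 0.0]
force: [-0.5, 0.1, -2.5]
grip_width: 62.7
```

Request:
servo_tool:
  rows:
    - [[0,0,0.05],0]
    - [[0,0,0.05],0]
    - [[0,0,0.05],0]
    - [[0,0,0],0]
    - [[0,0,0],0]

```text
clock: 36.28
ee_pos: [551.5, -59.7, 54.6]
tcp_rot: [-0.0, 0.924, -0.383, 0.0]
force: [-3.7, 0.6, 6.6]
grip_width: 62.9
```

Floor felt at 54.6, as expected. Easing off and releasing.

Request:
servo_tool:
  rows:
    - [[0,0,-0.1],0]
    - [[0,0,0],0]
    - [[0,0,0],0]
    - [[0,0,0],0]
    - [[0,0,0],0]

```text
clock: 36.9
ee_pos: [551.5, -59.8, 54.7]
tcp_rot: [-0.0, 0.924, -0.383, 0.0]
force: [-3.5, 1.6, 6.4]
grip_width: 62.6
```

Request:
servo_tool:
  rows:
    - [[0,0,0],0]
    - [[0,0,0],0]
    - [[0,0,0],0]
    - [[0,0,0],0]
    - [[0,0,0],0]
  gripper: 0

```text
clock: 37.52
ee_pos: [551.4, -59.9, 54.1]
tcp_rot: [0.0, 0.924, -0.383, -0.0]
force: [0.1, -0.8, 0.4]
grip_width: 85.4
```

Request:
servo_tool:
  rows:
    - [[0,0,-0.5],0]
    - [[0,0,-1],0]
    - [[0,0,-1.5],0]
    - [[0,0,-2],0]
    - [[0,0,-2],0]

```text
clock: 38.15
ee_pos: [551.8, -59.9, 126.1]
tcp_rot: [-0.0, 0.924, -0.383, 0.001]
force: [0.2, -0.2, 1.0]
grip_width: 85.3
```

Request:
servo_tool:
  rows:
    - [[0,0,-3],0]
    - [[0,0,-3],0]
    - [[0,3,-2],0]
    - [[0,4,0],0]
    - [[0,4,0],0]

```text
clock: 38.78
ee_pos: [473.2, -138.3, 206.0]
tcp_rot: [-0.0, 0.924, -0.383, 0.001]
force: [0.3, -0.6, -0.5]
grip_width: 85.1
```

Request:
servo_tool:
  rows:
    - [[0,4,0],0]
    - [[0,4,0],0]
    - [[0,4,0],0]
    - [[0,3,0],0]
    - [[0,0,0],0]

```text
clock: 39.4
ee_pos: [366.4, -244.5, 205.5]
tcp_rot: [0.0, 0.923, -0.385, 0.001]
force: [0.6, 0.7, 0.6]
grip_width: 85.4
```

Run:
```python
from h import *
from rig import cams,status,nets
s=status.read_state();print(s['ee_pos'],s['force'],s['clock'])
a=[]
for c,(y0,x0) in [('side',(50,150)),('top',(70,180))]:
    d=cams.snapshot(c);im=d['image'];cv2.imwrite(f'pics/{c}11.png',im)
    a.append(cv2.resize(im[y0:y0+200,x0:x0+200],None,fx=2,fy=2,interpolation=cv2.INTER_CUBIC))
    print(c,proj(c,(551,-60,124)),[(round(r['conf'],2),[round(a*b) for a,b in zip(r['bbox'],(512,384,512,384))]) for r in nets.recognise(c,'dredger')])
cv2.imwrite('pics/e11.png',np.hstack(a))
```

```text
[ 366.37585976 -244.53613617  205.54221017] [0.57553628 0.65908584 0.6419433 ] 39.4
side [263.99898093 171.09767583] [(0.77, [338, 190, 32, 40]), (0.72, [280, 229, 30, 43])]
top [262.11166741 165.08320281] [(0.8, [302, 192, 27, 27]), (0.79, [323, 125, 28, 26]), (0.56, [252, 158, 22, 21]), (0.54, [195, 206, 45, 46]), (0.23, [213, 157, 22, 24])]
```

View pics/e11.png

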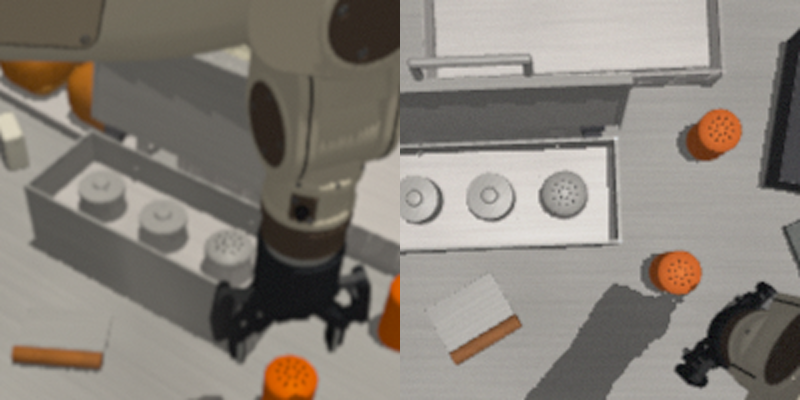

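The dredger stands in the right well, with its cap at top-view full (262,167) against (262,165) predicted, level with the canisters. The lid is standing open and the arm is clear, so I'm handing the job in.

```bash
python3 -c "
from rig import ctrl
print(ctrl.close_job())"
```

```text
the job is handed in; nothing more can be done
None
```

The lid is standing open on its stops and the dredger is upright on the floor of the right-hand well. I handed the job in at about 39.5 s of the 72 s allowed; no verdict was reported.

- **Lid:** I gripped the handle bar and swung the lid up. I then walked it back in 4 mm steps until I felt the stops at about 1.77 rad, with roughly 4 N at the handle against the 9 N limit. When I released it, it stayed put.
- **Dredger:** The grey one was the dredger; I left both orange look-alikes alone. It went down into the empty well without touching the rim, and I felt the floor with about 10 N, at the depth I expected. I then released it and backed the arm off.
- **Last checks:** In the final pictures the dredger cap sits about 2 pixels (roughly 5 mm) from where I predicted in the top view, within what the picture and calibration can resolve. The lid is open, both canisters stand in their wells, the scraper looks undisturbed, and force readings are near zero. The shaker, brush, timer and jug were not in the final crop or were only partly in it, so I did not check them again; the arm felt no contact near them.
- **What disagreed:** The reported tool height read about 20 mm lower than touch and the pictures showed. Because of that, my first attempt to grip the bar closed on nothing above it, and a probing move pressed down on the closed handle with about 16 N before I corrected for it.

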